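Set the feed arm of a crimping press with its tie-rod sleeve and clamp it

TASK

Turn the hexagonal sleeve in the middle of the feed drive's tie rod so that both threaded ends draw in, until the feed arm's pointer stands opposite the tip of the index block; then swing the clamp lever clockwise, fully home, to lock the arm at that setting. Leave the index block where it is set, and do not shift or knock over the oil can, grease tin, tray or spanner.

Things in the scene. Friction and masses are not known exactly. Their poses are not given: they have to be found in the camera images.
- feed_drive: Press feed drive: grey L-shaped casting fixed to the bench, 18 mm thick: a bar x -45..45, y -160..170 mm and a pad x 45..190, y 40..170 mm. Origin on the bench under the middle of the tie rod; z up, y along the tie rod, x towards the quadrant side. The rod lies level at 110 mm height, eyes at y = -105 and +105 mm; a fixed drive lever holds its -y eye (28 mm wide, y -85..-160, top at 128 mm).
- shaft_foot (a point): On the upright shaft of the steel feed arm, at the top face of the fixed quadrant plate (83 mm height); feed drive x = 32, y = 102 mm. The plate reaches 150 mm out towards +x (y 45..160 mm). The arm lies on it, 24 mm wide, top at 96 mm, its crank under the rod's +y eye; shaft end at 104 mm.
- sleeve_mid (a point): Middle of the steel sleeve, on its axis, 110 mm high; does not spin with it: axes as the feed drive's (y along the rod). Hexagon 32 mm across flats (37 mm over corners) over y -33..33 mm, then round 29 mm collars to +-45 mm; a dark groove marks the left-hand end (-y). Beyond: 16 mm threaded rods with slack 27 mm lock nuts, from about 70 mm out.
- sleeve (a joint): Turn of the sleeve about the feed drive's +y, rad; starts 0 to 1.05, stops at 7. Growing: its top goes towards +x, both ends draw in. At 0 two flats lie level (normals +-z); flats follow every 1.047 rad. 4 mm pitch, right-hand at the arm end, left-hand at the other: per rad the sleeve moves 0.64 mm to -y, the feed arm turns 0.0398 rad (pointer 4.85 mm). Stays where left; friction 0.25 N m.
- pointer_tip (a point): Tip of the feed arm's slim steel pointer (5 mm wide), 122 mm out from the shaft, at 88 mm height; its x points outwards along the arm, y is the way it moves (feed drive's +y) as the rod draws in.
- index_tip (a point): Tip of the inward finger (5 mm wide) of the dark index block (22 mm, top at 98 mm) clamped on the quadrant's rim, 125 mm out from the shaft, 88 mm high, 3 mm beyond the pointer's circle. Its x points outwards from the shaft, y along the rim. At the start the pointer stands 7 to 22 mm to its -y side; it is right when the pointer tip has y = 0 in this frame.
- clamp_pivot (a point): Foot of the clamp lever's pivot on top of the feed arm, 65 mm out from the shaft, 95.5 mm high; moves with the arm. Hub 26 mm across, 37 mm high, axis upright.
- lever_grip (a point): Point on the bar of the black clamp lever, 55 mm out from its pivot, 41 mm above the pivot's foot (136.5 mm high). The bar is round, 10 mm thick, nearly level from 26 to 70 mm from the pivot, with a 15 mm ball at 74 mm; x points outwards along the bar. 36 mm are free between bar and arm.
- clamp_lever (a joint): Turn of the clamp lever, rad, growing clockwise seen from above; starts slack at 0 to 0.2 (pointing back over the shaft, to the feed drive's -x), fully home at its stop at 1.35 (pointing about +y). Stays where left; friction 0.12 N m.
- oil_can: Grey spray can of oil, 60 mm across to 145 mm, white 40 mm cap, 185 mm tall, standing beside the sleeve on its -x or its +x side, 112 to 125 mm from the rod's axis. Origin at the centre of its foot.
- grease_tin: Low steel tin, 66 mm across, 50 mm tall, standing on the sleeve's other side. Origin at the centre of its foot.
- tray: Milky plastic tray, 200 x 150 x 55 mm, to the left. Origin at the centre of its underside.
- spanner: Steel spanner, 190 mm long along its x, lying to the right. Origin under its middle.
Not all that is in view belongs to the job. Of the things shaped like the oil_can, the grey one is meant.

How it is judged (in metres and radians):
On the way, in this order (a step that is already met when the one before it is completed fails the run):
1. the pointer stands opposite the index (y of pointer_tip in the frame of index_tip between -0.0025 and 0.0025 m), for 0.2 s.
2. the clamp lever is home, with the pointer opposite the index (all of step 1 and value of joint clamp_lever above 1.2 rad), for 0.2 s.
At the end, for the whole second after the job is handed in: The pointer's tip stands opposite the index tip within 2.5 mm (half the pointer's width) along the rim, the clamp lever is home (joint above 1.2 rad of 1.35), and the sleeve and the oil can are at rest (all of step 2 and velocity of joint sleeve between -0.05 and 0.05 rad/s and linear speed of oil_can below 0.02 m/s); the robot touches nothing.
It fails at once if the index block is shifted by more than 3 mm (distance of index_tip from where it was at the start of the episode above 0.003 m).
It fails at once if the oil can, grease tin, tray or spanner is shifted by more than 20 mm (distance of any of oil_can, grease_tin, tray, spanner from where it was at the start of the episode above 0.02 m).
It fails at once if the oil can or the grease tin tips by more than 0.35 rad (angle between any of oil_can, grease_tin's own z axis and vertical above 0.35 rad).
It also fails if it takes over 72 s, if anything falls off the work surface, if the arm or the gripper's body presses on something with over 40 N, if the wrist force passes 120 N, or if a joint passes its speed limit or range.

ROBOT

A 6-joint arm with a two-finger parallel gripper is mounted at the origin on the work surface. World frame = base frame: x ahead of the robot, y to its left, z up, the work surface at z = 0. Lengths are in mm, angles in rad, forces in N, time in s.
With the tool pointing down it reaches from about 300 to 775 mm from the base axis. Payload 14.6 kg.
Tool frame: the origin (TCP) lies on the centre line of the jaws, within the pads' length; the fingertips stand 19 mm ahead of it and the grasp point (between the pads) is the TCP (bot.tip_reach is the distance from the TCP to the fingertips, in mm); z points along the fingers, y is the line along which they close (so a half turn about z gives the same grasp; the last joint's range is limited). The gripper opens to 85 mm and grips with 20 to 120 N. Pads are 22 mm wide; open, the fingers measure 114 mm over their backs; the gripper's body (76 mm by 85 mm) begins 54 mm behind the grasp point. The pads swing forward as they close: fully open they stand 13 mm farther back than shut.
Start: joints at [-1.262, 0.3, 1.521, -0, 1.321, -0.067], TCP at [201.852, -511.611, 250.281] pointing down, gripper open.
Joint ranges: [-3.03, 3.03], [-0.79, 2.21], [0.23, 2.52], [-1.04, 4.18], [0, 3.07], [-2.55, 2.55]. Speed limits (rad/s): [2.22, 2.22, 2.57, 3.14, 3.14, 3.14].

INTERFACE

Orientations are given as a unit quaternion [w, x, y, z].
In Python, from rig import bot gives the robot as it stands. Calls block until the motion is done:
- bot.move_to(position, orientation): joint-space move of the TCP to a pose.
- bot.servo_line(position, attitude=None, speed=150, until_force=None): straight line of the TCP; attitude=None keeps the orientation; speed is the mean speed in mm/s. With until_force (N) it stops when the force on the tool has changed by that much, and returns True; else False.
- bot.move_joints(angles): joint-space move.
- bot.move_gripper(opening, grip_force=None): finger opening in mm; grip_force is the grip in N (None keeps the last); returns when the fingers have stopped.
- bot.dwell(seconds).
- bot.ik(position, orientation): joint angles nearest the present ones, or None.
- bot.read_state(): the state.
- bot.read_camera(name): name is "side" or "top"; returns a dict with "image" (420x560x3 uint8, blue, green, red), "depth" (420x560 float32, mm along the optical axis (not along the pixel's ray), 0 where there is no reading), "fovy" (degrees; the focal length in pixels is half the picture's height over the tangent of half this angle, whatever the lens; pixels are square), "cx", "cy" (the principal point, pixels), "eye" and "attitude" of the camera in the world. Camera axes: x right, y down, z forward; pixel columns grow to the right and rows downward; lengths in mm; the calibration is good to about 2 mm. A picture is of the moment at which its call begins.
A pose or a line that the arm cannot do raises bot.MotionError and nothing moves.
- bot.finish_job(): hands the job in; it is judged then, once.
The state is a dict: "clock": time; "joint_positions": joint angles; "qvel": joint speeds; "effort": joint torques, N m; "ee_pos": TCP position; "tool_rot": TCP orientation; "ft_force": force on the tool from outside, world axes, zero at the start; "moment": the same for the moment, N m; "grip_width": finger opening in mm; "grip_force": force on a finger pad.
Only numpy, scipy, OpenCV 4.12 (cv2) and the standard library are available. Lean on these libraries where they do the work, as an engineer would, in place of code of your own. Each camera call takes 0.05 s, during which the arm holds its last target. There are 200 camera calls.

## Working session

There is one attempt and no reset: what is moved stays moved. The work goes in short steps, each a Python script; the robot and the scene stay as the last script left them, time stands still between calls to the robot, and variables do not carry over. Pictures are saved under pics/ and viewed, at most 10 in all, crops included, and the job is handed in when it is done.

```bash
ls; mkdir -p pics; cat > h.py <<'E'
import numpy as np, cv2
from rig import bot
from scipy.spatial.transform import Rotation as R
def rot(q): return R.from_quat([q[1],q[2],q[3],q[0]])
def quat(r):
    q=r.as_quat(); return [q[3],q[0],q[1],q[2]]
def cam(n):
    c=bot.read_camera(n); c['f']=c['image'].shape[0]/2/np.tan(np.radians(c['fovy'])/2); c['M']=rot(c['attitude']).as_matrix(); return c
def pt(c,u,v,z=None):
    d=np.array([(u-c['cx'])/c['f'],(v-c['cy'])/c['f'],1.]); w=c['M']@d; e=np.array(c['eye'])
    s=(z-e[2])/w[2] if z is not None else float(c['depth'][int(round(v)),int(round(u))])
    return e+s*w
def proj(c,p):
    d=c['M'].T@(np.array(p)-c['eye']); return d[0]/d[2]*c['f']+c['cx'], d[1]/d[2]*c['f']+c['cy']
E
python3 - <<'E'
from h import *
for n in('top','side'):
    c=cam(n); cv2.imwrite(f'pics/{n}0.png',c['image']); np.save(f'pics/{n}0.npy',c,allow_pickle=True)
    print(n,c['eye'],c['attitude'],c['fovy'],c['cx'],c['cy'])
E
```

```text
pics
top [ 334.61743798    5.27602561 1038.18910583] [-0.07516619  0.71601851 -0.69020269  0.07271714] 52.15918650883727 282.332285591484 217.66856226584662
side [374.57103285 730.60705819 931.42144999] [ 0.03349664 -0.1087453   0.92919411 -0.35164007] 50.67833240446316 274.75904886135805 206.5653642007982
```

View pics/top0.png

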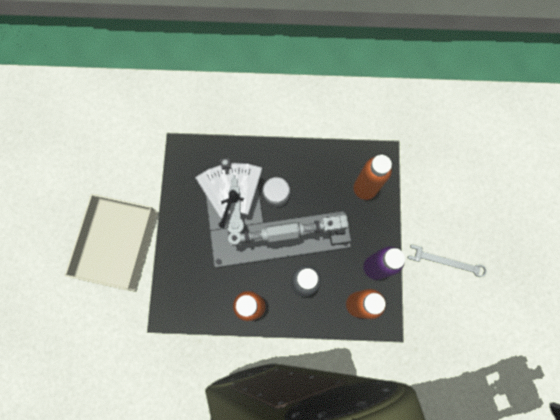

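View pics/side0.png

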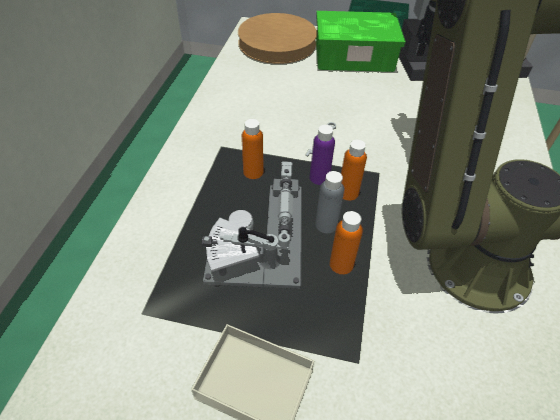

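The top view shows the drive at about (270,235), with its pointer and quadrant at (230,180). The things that could pass for the oil can are:
- orange cans at (372,175), (368,303) and (248,306)
- a purple can at (385,262)
- the grey can at (306,281), which I choose

The tin is at (276,191), the tray at (112,243) and the spanner at (447,261). Next is a close crop to check.

```bash
python3 - <<'E'
from h import *
c=np.load('pics/top0.npy',allow_pickle=True).item()
im=c['image'][150:305,190:365]
cv2.imwrite('pics/crop1.png',cv2.resize(im,None,fx=4.5,fy=3.87*4.5/4.5*1.16,interpolation=cv2.INTER_CUBIC)[:600] if 0 else cv2.resize(im,None,fx=3.85,fy=3.85,interpolation=cv2.INTER_CUBIC))
d=c['depth'];print(c['f'])
for (u,v) in [(307,281),(276,191),(280,233),(235,239),(232,198),(225,162),(340,222),(217,260)]: print(u,v,pt(c,u,v).round(1))
E
```

```text
429.0500570069858
307 281 [390.2 -41.7 184.5]
276 191 [609.   30.1  50.6]
280 233 [494.3  15.8 127.1]
235 239 [478.2 112.3 123.9]
232 198 [566.7 123.1 133.1]
225 162 [658.9 148.3 102.8]
340 222 [ 523.2 -113.1  127.7]
217 260 [442.3 163.8  22.6]
```

View pics/crop1.png

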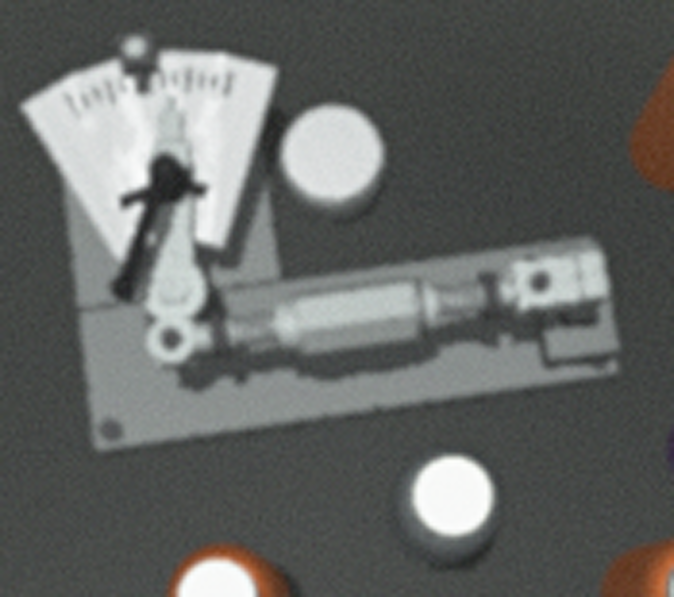

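The crop confirms the layout:
- grey can at (453,495) and tin at (332,155)
- sleeve at about (350,318), with its dark groove at (422,300)
- clamp hub at (168,180), lever ball at (123,290)
- pointer tip near (172,100), index finger near (143,85)

Next I measure the frame and the pointer gap.

```bash
python3 - <<'E'
from h import *
cs={}
for n in('top','side'):
    L=[cam(n) for _ in range(8)]; c=L[0]; c['image']=np.mean([l['image'] for l in L],0).astype(np.float32)
    D=np.array([l['depth'] for l in L]); c['depth']=np.median(D,0); cs[n]=c; np.save(f'pics/{n}1.npy',c,allow_pickle=True)
c=cs['top']
a=cv2.resize(c['image'][155:215,192:262],None,fx=8,fy=8,interpolation=cv2.INTER_CUBIC)
b=cv2.resize(cs['side']['image'][215:275,197:227],None,fx=8,fy=8,interpolation=cv2.INTER_CUBIC)
cv2.imwrite('pics/crop2.png',np.clip(np.hstack([a,b]),0,255).astype(np.uint8))
# frame from plate corners at z=18
g=lambda u,v:(190+u/3.85,150+v/3.85)
A=pt(c,*g(97,450),18);B=pt(c,*g(617,372),18);C=pt(c,*g(603,238),18)
print(A,B,C,np.linalg.norm(A-B),np.linalg.norm(C-B))
# cloud
v,u=np.mgrid[205:262,200:360]; P=np.array([pt(c,uu,vv) for uu,vv in zip(u.ravel(),v.ravel())])
ydir=(A-B)/np.linalg.norm(A-B); xdir=np.array([ydir[1],-ydir[0],0]); O=B+45*xdir+160*ydir
o2=A+45*xdir-170*ydir; print('O',O,o2,'yaw',np.degrees(np.arctan2(xdir[1],xdir[0])))
O=(O+o2)/2
lx=(P-O)@xdir; ly=(P-O)@ydir
for a0 in range(-45,50,10):
    m=(abs(ly-a0)<5)&(P[:,2]>110)&(abs(lx)<25)
    print(a0,m.sum(),lx[m].mean().round(1),lx[m].min().round(1),lx[m].max().round(1),P[m,2].max().round(1))
m=(abs(ly)<28)&(abs(lx)<24)&(P[:,2]>95)
for x0 in range(-24,24,3):
    k=m&(abs(lx-x0-1.5)<1.5)
    if k.sum(): print('prof',x0+1.5,k.sum(),np.median(P[k,2]).round(1))
E
```

```text
[426.28310008 167.67766785  18.        ] [ 486.53286904 -152.44389865   18.        ] [ 571.784674   -143.26240298   18.        ] 325.7420022019494 85.74479640438489
O [501.16256809  13.11869346  18.        ] [501.95013427   8.93416424  18.        ] yaw 10.658894863934265
-45 43 -1.3 -13.4 13.8 125.1
-35 62 -2.4 -16.3 15.4 126.7
-25 72 -2.4 -17.9 16.6 127.3
-15 74 -2.9 -18.2 16.3 127.8
-5 72 -2.3 -17.9 17.0 127.4
5 76 -2.3 -17.8 17.5 127.2
15 71 -2.3 -17.9 16.2 127.5
25 74 -2.4 -17.7 17.3 127.2
35 61 -1.9 -17.4 15.7 127.9
45 49 -1.5 -13.9 12.9 124.9
prof -19.5 1 112.2
prof -16.5 43 114.1
prof -13.5 41 117.7
prof -10.5 47 122.0
prof -7.5 39 126.0
prof -4.5 34 126.4
prof -1.5 35 126.2
prof 1.5 36 126.1
prof 4.5 34 125.4
prof 7.5 33 125.0
prof 10.5 31 124.5
prof 13.5 21 119.7
prof 16.5 18 112.6
prof 19.5 5 108.8
```

View pics/crop2.png

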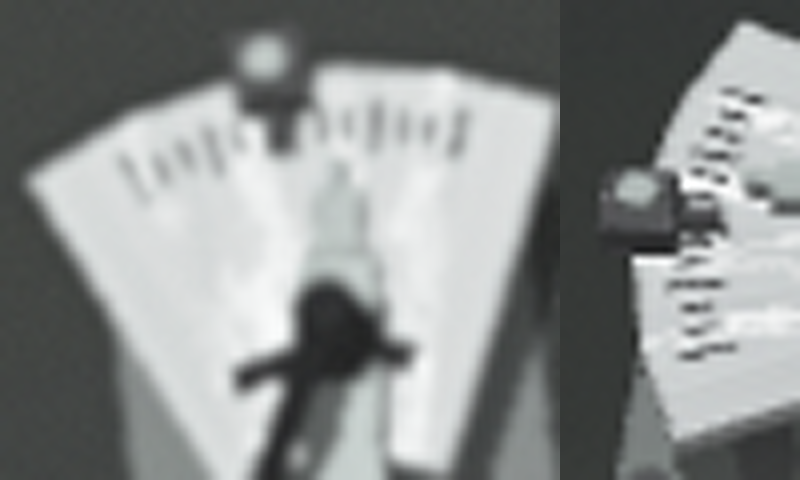

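The crop shows the pointer tip at about (340,168), the index finger's inner end at about (283,152), the hub at (337,330) and the lever running down-left.

```bash
cat >> h.py <<'E'
yaw=np.radians(10.66); X=np.array([np.cos(yaw),np.sin(yaw),0]); Y=np.array([-np.sin(yaw),np.cos(yaw),0]); Z=np.array([0,0,1.])
O=np.array([501.5,11.0,0])-0.5*X
def W(x,y,z): return O+x*X+y*Y+z*Z
def loc(p): d=np.array(p)-O; return np.array([d@X,d@Y,d[2]])
FR=np.column_stack([X,Y,Z])
def att(th):  # tool leaning th rad toward drive +x (body), pointing at the rod; closes across the rod
    z=-(np.sin(th)*X+np.cos(th)*Z); y=np.cos(th)*X-np.sin(th)*Z
    return R.from_matrix(np.column_stack([np.cross(y,z),y,z]))
E
python3 - <<'E'
from h import *
c=np.load('pics/top1.npy',allow_pickle=True).item()
g=lambda u,v:(192+(u+.5)/8-.5,155+(v+.5)/8-.5)
h=lambda u,v:(190+(u+.5)/3.85-.5,150+(v+.5)/3.85-.5)
S=loc(pt(c,*h(174,290),104)); print('shaft',S)
S=np.array([32,102,83])
for nm,p in dict(ptr=pt(c,*g(340,168),88),idx=pt(c,*g(283,152),88),hub=pt(c,*g(337,328),132),blk=pt(c,*g(265,58),110),ball=pt(c,*h(123,290),137),can=pt(c,*h(453,495),185),tin=pt(c,*h(332,155),50),eye=pt(c,*h(171,339),120)).items():
    l=loc(p); d=l-S; print(nm,p.round(1),l.round(1),np.hypot(*d[:2]).round(1),np.degrees(np.arctan2(d[1],d[0])).round(2))
# top-flat angle
v,u=np.mgrid[215:250,240:330]; P=np.array([loc(pt(c,a,b)) for a,b in zip(u.ravel(),v.ravel())])
for lo,hi in((-6,9),(-5,8),(-7,10)):
    m=(abs(P[:,1])<28)&(P[:,0]>lo)&(P[:,0]<hi)&(P[:,2]>115); k=np.polyfit(P[m,0],P[m,2],1); print('phi',-np.degrees(np.arctan(k[0])),k[1],m.sum())
m=(abs(P[:,1])<28)&(P[:,0]>-15)&(P[:,0]<-9)&(P[:,2]>112);k=np.polyfit(P[m,0],P[m,2],1); print('phi2',60-np.degrees(np.arctan(k[0])))
# ik sweep
for s in (1,-1):
  for deg in range(-50,100,10):
    r=att(np.radians(deg)); 
    if s<0: r=r*R.from_euler('z',np.pi)
    q=bot.ik(W(0,-10,110),quat(r)); print(s,deg,None if q is None else np.round(q,2))
E
```

```text
shaft [ 31.18610149 101.98710027 104.        ]
ptr [631.9 127.5  88. ] [150.2  90.4  88. ] 118.8 -5.61
idx [636.2 144.3  88. ] [157.5 106.1  88. ] 125.6 1.86
hub [572.6 119.9 132. ] [ 90.6  93.9 132. ] 59.1 -7.87
blk [656.9 148.  110. ] [178.5 105.9 110. ] 146.6 1.51
ball [505.5 141.3 137. ] [ 28.5 127.3 137. ] 25.5 97.9
can [395.7 -42.1 185. ] [-113.3  -32.6  185. ] 198.1 -137.19
tin [611.8  30.5  50. ] [112.6  -1.2  50. ] 130.9 -52.03
eye [481.6 115.  120. ] [  0.2 105.9 120. ] 32.0 173.04
phi 5.792447807137486 126.03679995859294 174
phi 5.295528049463839 126.0420942089106 148
phi 6.1754222627620035 126.02298899061377 195
phi2 6.354860094705536
1 -50 [-0.2   0.22  2.27  2.11  0.34 -2.39]
1 -40 [-0.17  0.2   2.19  1.21  0.24 -1.48]
1 -30 [-0.14  0.21  2.1   0.46  0.37 -0.72]
1 -20 [-0.12  0.24  2.    0.19  0.57 -0.45]
1 -10 [-0.09  0.3   1.9   0.07  0.78 -0.32]
1 0 [-0.07  0.36  1.79 -0.    0.98 -0.26]
1 10 [-0.05  0.44  1.68 -0.04  1.18 -0.22]
1 20 [-0.04  0.53  1.58 -0.08  1.37 -0.19]
1 30 [-0.02  0.62  1.48 -0.1   1.56 -0.18]
1 40 [-0.01  0.71  1.38 -0.13  1.73 -0.17]
1 50 [-0.01  0.81  1.29 -0.15  1.91 -0.18]
1 60 [ 0.    0.9   1.21 -0.18  2.07 -0.18]
1 70 [ 0.01  0.98  1.14 -0.21  2.22 -0.19]
1 80 [ 0.01  1.06  1.09 -0.25  2.37 -0.21]
1 90 [ 0.01  1.13  1.06 -0.3   2.5  -0.24]
-1 -50 [-0.2   0.22  2.27  2.11  0.34  0.75]
-1 -40 [-0.17  0.2   2.19  1.21  0.24  1.66]
-1 -30 [-0.14  0.21  2.1   0.46  0.37  2.42]
-1 -20 None
-1 -10 None
-1 0 None
-1 10 None
-1 20 None
-1 30 None
-1 40 None
-1 50 None
-1 60 None
-1 70 None
-1 80 None
-1 90 None
```

Measured: gap 7.5° (about 15.9 mm, or 3.27 rad of sleeve) and sleeve angle about 6°. In-place ratchet strokes from 6° to about 70° lean are reachable and clear the can, which is on the -x side. I'll approach, grip and make the first stroke.

```bash
cat >> h.py <<'E'
def st(tag):
    s=bot.read_state(); print(tag,'t',round(s['clock'],2),'tcp',loc(s['ee_pos']).round(1),'F',np.round(s['ft_force'],1),'M',np.round(s['moment'],2),'w',round(s['grip_width'],1),'gf',round(s['grip_force'],1))
def lean(): return None
E
python3 - <<'E'
from h import *
st('0')
a=np.radians(6); r=att(a); back=np.sin(a)*X+np.cos(a)*Z
P=W(0,-15,110)
bot.move_gripper(52,50)
bot.move_to(P+130*back,quat(r)); st('pre')
bot.servo_line(P+129*back,quat(att(a+.3)),speed=20); st('rot test')
bot.servo_line(P+130*back,quat(r),speed=20); st('rot back')
hit=bot.servo_line(P,speed=120,until_force=15); st('down %s'%hit)
if not hit:
    bot.move_gripper(28,50); st('grip')
E
```

```text
0 t 0.9 tcp [-390.7 -458.2  250.3] F [-0.2  0.8 -0. ] M [ 0.08  0.07 -0.04] w 85.2 gf 0.0
pre t 3.48 tcp [ 13.5 -15.7 239.3] F [0.  1.3 0.8] M [-0.03 -0.07 -0.01] w 52.1 gf 0.0
rot test t 3.93 tcp [ 13.6 -15.4 237.6] F [-0.5  0.1  1.2] M [ 0.07 -0.23 -0.01] w 52.0 gf 0.0
rot back t 4.38 tcp [ 13.1 -15.2 240.4] F [ 0.1 -0.5  0.9] M [ 0.01 -0.04 -0.02] w 52.0 gf 0.0
down False t 5.62 tcp [  0.4 -15.1 110.6] F [0.9 0.3 0.3] M [ 0.02 -0.04 -0.03] w 51.9 gf 0.0
grip t 5.91 tcp [  1.1 -15.1 111. ] F [5.5 2.2 1.1] M [ 0.32 -0.98  0.04] w 34.6 gf 49.7
```

```bash
cat >> h.py <<'E'
def stroke(a0,a1,y0,n=4,turned=True,speed=None):
    for k in range(1,n+1):
        a=a0+(a1-a0)*k/n; y=y0-(0.64*np.radians(a-a0) if turned else 0)
        bot.servo_line(W(0,y,110),quat(att(np.radians(a))),speed=20)
    return y
E
python3 - <<'E'
from h import *
stroke(6,16,-15,1); st('16')
stroke(16,38,-15.1,1); st('38')
y=stroke(38,69,-15.3,1); st('69'); print(y)
bot.move_gripper(52); st('open')
c=cam('top'); cv2.imwrite('pics/t2.png',c['image'][150:305,190:365].repeat(3,0).repeat(3,1))
E
```

```text
16 t 6.23 tcp [  1.3 -15.2 110.9] F [6.  1.3 5.3] M [ 0.08 -0.47  0.01] w 34.7 gf 54.1
38 t 6.77 tcp [  1.5 -15.5 110.8] F [11.8  2.5  3.8] M [ 0.17 -1.    0.07] w 34.6 gf 54.4
69 t 7.46 tcp [  1.7 -15.8 110.5] F [27.5  2.8 -0.5] M [ 0.31 -1.86  0.25] w 34.5 gf 55.7
-15.646273323595675
open t 7.77 tcp [-1.000e-01 -1.570e+01  1.101e+02] F [ 0.6  0.9 -0.6] M [ 0.06 -0.44  0.01] w 51.8 gf 0.0
```

View pics/t2.png

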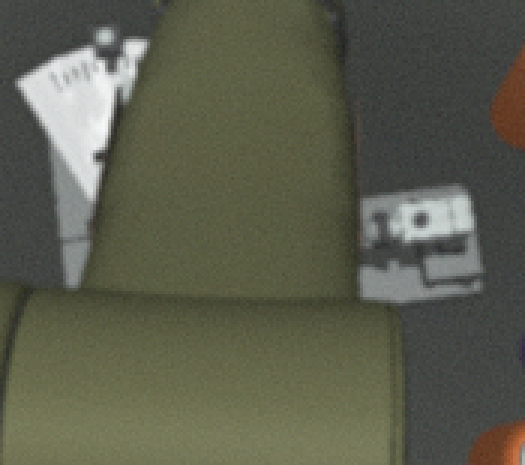

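The arm hides the pointer at this lean. The x force shows the true axis about 1.5 mm to +x, so I correct that, do stroke 2 and a shortened stroke 3, then back off and measure.

```bash
echo 'O=O+1.6*X+0.6*Z' >> h.py
python3 - <<'E'
from h import *
y=-15.7
stroke(69,9,y,2,False); st('back9')
bot.move_gripper(28,50); st('grip')
y=stroke(9,72,y,2); st('72')
bot.move_gripper(52); st('open')
stroke(72,12,y,2,False)
bot.move_gripper(28,50); st('grip')
y=stroke(12,66,y,2); st('66')
bot.move_gripper(52)
stroke(66,6,y,2,False)
a=np.radians(6)
bot.servo_line(W(0,y,110)+130*(np.sin(a)*X+np.cos(a)*Z),speed=200)
q=bot.read_state()['joint_positions']; q=list(q); q[0]-=0.75; bot.move_joints(q); st('away'); 
L=[cam('top') for _ in range(6)]; c=L[0]; c['image']=np.mean([l['image'] for l in L],0).astype(np.float32); c['depth']=np.median([l['depth'] for l in L],0)
np.save('pics/top2.npy',c,allow_pickle=True)
a=cv2.resize(c['image'][155:215,192:262],None,fx=8,fy=8,interpolation=cv2.INTER_CUBIC)
cv2.imwrite('pics/crop3.png',np.clip(a,0,255).astype(np.uint8))
v,u=np.mgrid[215:250,240:330]; P=np.array([loc(pt(c,a,b)) for a,b in zip(u.ravel(),v.ravel())])
for lo,hi in((-7,8),(-6,9)):
    m=(abs(P[:,1])<28)&(P[:,0]>lo)&(P[:,0]<hi)&(P[:,2]>115); k=np.polyfit(P[m,0],P[m,2],1); print('phi',-np.degrees(np.arctan(k[0])),k[1],m.sum())
E
```

```text
back9 t 9.17 tcp [ 1.000e-01 -1.570e+01  1.096e+02] F [ 0.4 -0.1 -0.5] M [ 0.06 -0.06  0.  ] w 51.9 gf 0.0
grip t 9.47 tcp [ -0.4 -15.7 109.7] F [-7.4 -1.4  6.6] M [-0.32  1.35  0.  ] w 34.9 gf 49.6
72 t 10.87 tcp [-1.000e-01 -1.640e+01  1.096e+02] F [-6.2 -2.8  5.2] M [-0.22  0.88  0.22] w 35.2 gf 53.0
open t 11.18 tcp [ 1.000e-01 -1.630e+01  1.096e+02] F [-0.3 -0.   0.5] M [ 0.1  -0.46  0.09] w 52.0 gf 0.0
grip t 12.82 tcp [ -0.4 -16.4 109.7] F [-6.7 -0.8  7.3] M [-0.28  1.22  0.01] w 34.7 gf 49.7
66 t 14.07 tcp [-1.000e-01 -1.700e+01  1.096e+02] F [-5.4 -2.1  5.7] M [-0.31  0.94  0.17] w 34.6 gf 53.3
away t 17.95 tcp [-190.  -336.9  237.8] F [ 0.2  0.5 -0.5] M [ 0.   -0.06 -0.03] w 51.6 gf 0.0
phi 7.221928880266164 125.15987987893531 174
phi 5.940403702019183 125.13965146047745 173
```

View pics/crop3.png

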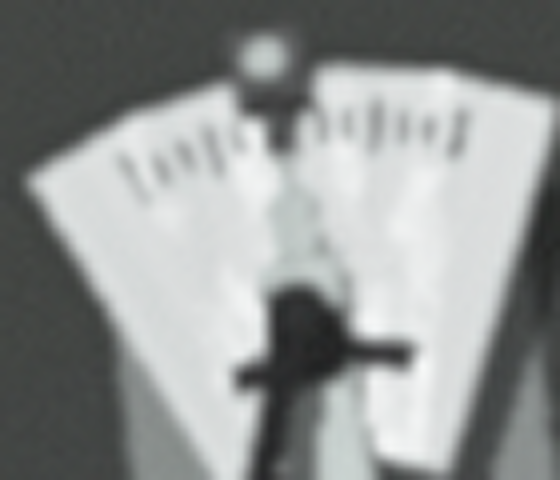

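The pointer tip is now at about (290,168), just right of the finger at (282,150). I'll measure it by image profile.

```bash
python3 - <<'E'
from h import *
S=W(32-1.6+.5,102,0)
Sw=np.array([S[0],S[1],0])
for n in('top1','top2'):
    c=np.load(f'pics/{n}.npy',allow_pickle=True).item(); im=c['image']
    for rad,z,lo,hi,nm in((128,88,-8,10,'idx'),(132,88,-6,9,'idx'),(140,98,-6,9,'blk'),(146,98,-6,9,'blk'),(118,88,-12,8,'ptr'),(112,88,-12,8,'ptr'),(106,90,-14,8,'ptr'),(100,92,-14,8,'ptr'),(94,94,-15,8,'ptr')):
        th=np.radians(np.arange(lo,hi,.1)); uv=np.array([proj(c,Sw+rad*(np.cos(t)*X+np.sin(t)*Y)+[0,0,z]) for t in th],np.float32)
        s=cv2.remap(im,uv[:,:1],uv[:,1:],cv2.INTER_CUBIC)[:,0].astype(float)
        g=s.mean(1); w=np.clip(np.percentile(g,75)-25-g,0,None) if nm!='ptr' else np.clip((s[:,2]-s[:,1])*0+np.percentile(g,80)-g-8,0,None)
        i=np.argmax(w); k=np.abs(np.degrees(th-th[i]))<4
        print(n,nm,rad,'centroid',round(float((np.degrees(th)[k]*w[k]).sum()/w[k].sum()),2),'max',round(np.degrees(th[i]),1), ' '.join(str(int(x)) for x in g[::8]))
E
```

```text
top1 idx 128 centroid 1.82 max 2.1 211 202 202 219 217 193 186 202 210 192 150 107 87 85 119 178 225 232 218 209 215 216 195
top1 idx 132 centroid 1.57 max 1.8 196 208 195 176 187 203 191 150 104 84 79 104 158 216 238 226 198 190 207
top1 blk 140 centroid 2.05 max 2.4 227 226 213 180 129 92 81 83 83 79 74 73 76 82 104 149 196 222 226
top1 blk 146 centroid -2.03 max -2.4 144 139 128 111 85 80 88 110 140 162 166 157 139 114 102 109 125 137 134
top1 ptr 118 centroid -5.21 max -5.6 220 219 219 223 228 229 212 191 183 191 204 213 219 220 220 220 219 219 222 226 232 237 239 240 240
top1 ptr 112 centroid -5.04 max -5.0 221 219 215 210 207 206 201 195 190 189 192 198 203 209 215 219 220 220 222 229 235 239 240 239 237
top1 ptr 106 centroid -8.07 max -8.9 227 223 222 219 211 193 178 179 187 195 198 197 196 193 191 192 199 210 217 221 223 229 235 238 239 238 235 230
top1 ptr 100 centroid -8.27 max -9.1 234 229 225 218 208 187 175 180 189 197 198 197 196 194 194 197 204 211 219 224 228 233 236 238 238 235 230 227
top1 ptr 94 centroid -8.63 max -9.3 227 225 222 219 213 202 188 180 183 187 191 19
[... 531 characters left out ...]
ntroid 1.14 max 1.7 220 219 219 222 228 232 234 234 234 230 225 221 220 222 220 213 201 194 202 219 232 237 240 241 240
top2 ptr 112 centroid 1.1 max 1.2 220 219 218 221 227 234 236 234 231 226 222 219 215 208 202 196 192 192 195 202 210 219 230 234 236
top2 ptr 106 centroid -0.22 max -1.3 227 223 221 219 217 217 220 223 226 227 225 222 221 216 204 191 186 190 195 198 196 194 194 195 203 214 223 228
top2 ptr 100 centroid 2.19 max 3.1 234 227 222 219 220 221 223 223 223 222 220 219 219 214 206 200 197 198 199 199 196 195 195 199 206 217 224 225
top2 ptr 94 centroid -1.7 max -2.3 227 225 222 221 220 221 221 221 220 219 217 216 211 205 191 176 170 176 186 194 196 195 192 192 195 203 214 223 228
```

The pointer sits at about 1.6° and the index at about 1.75°, a gap of roughly 0.3 mm, so the setting is good. Now the lever: find its direction, straddle the bar loosely and swing it on an arc about the pivot.

```bash
cat >> h.py <<'E'
piv=W(32-1.1,102,0)+65*(np.cos(np.radians(1.6))*X+np.sin(np.radians(1.6))*Y); piv=np.array([piv[0],piv[1],0])
def rad(d): t=np.radians(d); return np.cos(t)*X+np.sin(t)*Y
def leverdir(c):
    v,u=np.mgrid[165:250,195:265]; out=[]
    for a,b in zip(u.ravel(),v.ravel()):
        if c['image'][b,a].mean()<75:
            p=pt(c,a,b)
            if 124<p[2]<152: out.append(pt(c,a,b,138)-piv)
    P=np.array(out); x,y=P@X,P@Y; r=np.hypot(x,y); k=(r>25)&(r<85)
    print('hub',loc(piv)[:2].round(1),'near',np.mean(P[r<14],0).round(1),'n',k.sum(),'rmax',r[k].max().round(1))
    return np.degrees(np.arctan2(np.median(y[k]/r[k]),np.median(x[k]/r[k])))
def patt(d,flip):  # tool down, closing axis tangential to direction d
    z=-Z; y=np.cross(Z,rad(d))*(-1 if flip else 1); return R.from_matrix(np.column_stack([np.cross(y,z),y,z]))
E
python3 - <<'E'
from h import *
c=np.load('pics/top2.npy',allow_pickle=True).item()
d=leverdir(c); print('lever dir',d, 'home about', d-70)
for f in(0,1):
    for dd in(d,d-35,d-90):
        q=bot.ik(piv+52*rad(dd)+[0,0,138],quat(patt(dd,f))); print(f,round(dd),None if q is None else np.round(q,2))
E
```

```text
hub [ 95.9 103.8] near [ -5.2  -1.6 138. ] n 97 rmax 80.1
lever dir 163.42405882094891 home about 93.42405882094891
0 163 [ 0.19  0.4   1.66 -0.    1.08  1.86]
0 128 [ 0.23  0.44  1.6  -0.    1.1   2.52]
0 73 None
1 163 [ 0.19  0.4   1.66 -0.    1.08 -1.28]
1 128 [ 0.23  0.44  1.6  -0.    1.1  -0.62]
1 73 [ 0.24  0.54  1.45 -0.    1.15  0.35]
```

```bash
python3 - <<'E'
from h import *
d0=163.4
bot.move_gripper(36)
bot.move_to(piv+52*rad(d0)+[0,0,240],quat(patt(d0,1))); st('above')
hit=bot.servo_line(piv+52*rad(d0)+[0,0,138],speed=80,until_force=8); st('down %s'%hit)
if not hit:
    bot.move_gripper(26); st('narrow')
    d=d0
    while d>76:
        d-=6
        hit=bot.servo_line(piv+52*rad(d)+[0,0,138],quat(patt(d,1)),speed=30,until_force=14)
        if hit: break
    st('swung to %.1f hit %s'%(d,hit))
E
```

```text
above t 20.42 tcp [ 46.1 117.9 239.4] F [-0.1  0.4  0.4] M [-0.01 -0.04 -0.02] w 36.0 gf 0.0
down False t 21.84 tcp [ 46.3 118.7 137.9] F [-0.4  0.2 -0.7] M [ 0.06 -0.02 -0.01] w 36.2 gf 0.0
narrow t 22.1 tcp [ 46.1 118.7 137.6] F [ 0.2 -0.  -0.5] M [ 0.01  0.03 -0.01] w 25.8 gf 0.0
swung to 73.4 hit True t 26.98 tcp [105.9 154.2 136.3] F [-10.7  -2.5   5.9] M [-0.32  1.75  0.13] w 26.2 gf 5.6
```

The lever hit its stop near 88°. I'll back off, lift, move clear and check.

```bash
python3 - <<'E'
from h import *
bot.servo_line(piv+52*rad(86)+[0,0,138],speed=40); st('back')
bot.move_gripper(36); st('open')
bot.servo_line(piv+52*rad(86)+[0,0,250],speed=120)
q=list(bot.read_state()['joint_positions']); q[0]-=1.2; bot.move_joints(q); st('away')
L=[cam('top') for _ in range(6)]; c=L[0]; c['image']=np.mean([l['image'] for l in L],0).astype(np.float32); c['depth']=np.median([l['depth'] for l in L],0)
np.save('pics/top3.npy',c,allow_pickle=True)
print('lever',leverdir(c))
cv2.imwrite('pics/crop4.png',np.clip(cv2.resize(c['image'][150:220,185:265],None,fx=7,fy=7,interpolation=cv2.INTER_CUBIC),0,255).astype(np.uint8))
Sw=W(30.9,102,0); Sw[2]=0
for n in('top2','top3'):
    cc=np.load(f'pics/{n}.npy',allow_pickle=True).item()
    for r in(128,118,115,112):
        th=np.radians(np.arange(-6,8,.2)); uv=np.array([proj(cc,Sw+r*rad(np.degrees(t))+[0,0,88]) for t in th],np.float32)
        g=cv2.remap(cc['image'],uv[:,:1],uv[:,1:],cv2.INTER_CUBIC)[:,0].mean(1); i=g.argmin()
        print(n,r,round(np.degrees(th[i]),1))
E
```

```text
back t 27.32 tcp [ 99.5 155.8 137.6] F [-0.8  0.2  0.6] M [-0.    0.02  0.02] w 26.1 gf 0.0
open t 27.57 tcp [ 99.6 155.7 137.4] F [ 0.  -1.4  0.4] M [-0.04 -0.03  0.05] w 36.2 gf 0.0
away t 31.07 tcp [-210.9 -445.7  248.5] F [ 0.3  1.  -0.8] M [ 0.06 -0.01 -0.01] w 36.1 gf 0.0
hub [ 95.9 103.8] near [ -5.   -0.3 138. ] n 75 rmax 73.5
lever 88.46927232672486
top2 128 2.0
top2 118 1.6
top2 115 1.4
top2 112 1.2
top3 128 2.0
top3 118 1.6
top3 115 1.4
top3 112 1.4
```

View pics/crop4.png

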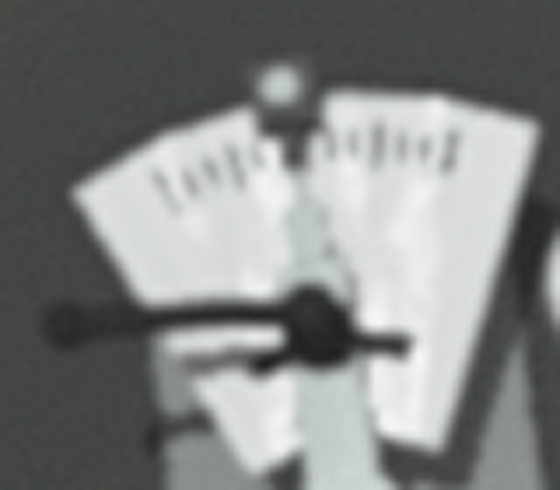

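The lever is at about (60,322), pointing to +y. It has swung 75° (1.31 rad) to its stop. The pointer at (300,180) stands opposite the finger at (296,160), within about 1 mm.

```bash
python3 -c "
from h import *
print(bot.finish_job())"
```

```text
the job is handed in; nothing more can be done
None
```

The job is handed in with the pointer within about 1 mm of the index tip and the clamp lever swung to its stop; I saw no contact with the can, tin, tray or spanner, and no verdict came back.

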